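# Click the jar rack's sliding stop into its catch

### The job

The jar rack on the worktop has a wooden stop that slides along the rail at its front. Push the back of the stop with the fingertips towards the jars, without pinching it, until it clicks into the steel catch on the rail, and leave it seated there. Do not pick up, shift or tip the jar, the tin, the shaker or the glass.

Things in the scene. Friction and masses are not known exactly. Their poses are not given: they have to be found in the camera images.
- rack: Fixed wooden jar rack: board 120 x 440 mm, 14 thick, aluminium rail (34 wide, top 30 above the worktop) along its front. Origin: centre of its underside, on the worktop. +y runs along the rail towards the fixed end panel (66 high) beside which jar and tin stand; +x side has a 38 high wire gallery at x = 0.056. Place and yaw (-0.15 to 0.3 rad) vary.
- stop: Stop: upright wooden panel across the rack, 16 mm thick. Origin: in its middle plane, at worktop height, rack x = 0; axes as the rack's. Slides along rack y, -0.150 to 0.100; starts at -0.150 to -0.100. Friction 1.5 N; the catch's ramp takes 3 to 6 N, then the plunger drops in the notch and pulls the stop in (push falls to 0); the far side holds to about 15 N, some 20 N forces it past.
- stop_push (a point): Point to push: on the stop's flat back face (facing rack -y, away from the jars), 65 mm above the worktop. Over the board the panel spans rack x -0.059 to 0.053, heights 18 to 88 mm. A black shoe sticks out 12 mm behind the face below 41 mm height at rack x -0.080 to -0.066, the plunger housing 3 mm at x -0.102 to -0.082.
- stop_index (a point): The plunger's line in the stop's middle plane at the rail's top (30 mm above the worktop), rack x = -0.0915. With the stop clicked in, it lies on the origin of catch. stop_push is 8 mm behind it along the rail and 76.5 mm from it towards rack +x.
- catch: Bent steel strip, 15 wide, 57 long, 10 mm high, fixed on the front half of the rail's top: a ramp (from about 20 to 5 mm before the notch), a V notch, then a higher steep far side. Its place along the rail varies (notch at rack y -0.04 to 0.03). Origin: at the rail's top, 30 mm above the worktop, at the notch; axes as the rack's.
- jar_1: Loose glass jar with dark lid, 71 x 76 x 98 mm, standing on the rack's board next to the end panel; leave alone. Origin: centre of its underside.
- tin_2: Loose food tin, diameter 57, height 72 mm, standing on the rack's board between the jar and the stop, at least 15 mm clear of the clicked-in stop; leave alone. Origin: centre of its underside.
- table_shaker: Loose shaker, diameter 44, height 90 mm, on the worktop behind the rack (rack +x side); leave alone. Origin: centre of its underside.
- glass_1: Loose small glass, diameter 51, height 58 mm, on the worktop behind the rack; leave alone. Origin: centre of its underside.

How it is judged (in metres and radians):
On the way:
1. the fingers push on the back of the stop before it is in the catch (contact force between the fingers and stop above 0.5 N and y of stop_index in the frame of catch below -0.01 m), for 0.1 s.
At the end, for the whole second after the job is handed in: The stop rests in the catch: its index point is within 3 mm of the catch's origin along the rail and still. Jar, tin, shaker and glass stand upright within 10 mm of where they stood (y of stop_index in the frame of catch between -0.003 and 0.003 m and linear speed of stop below 0.005 m/s and distance of each of jar_1, tin_2, table_shaker, glass_1 from where it was at the start of the episode below 0.01 m and angle between each of jar_1, tin_2, table_shaker, glass_1's own z axis and vertical below 0.25 rad); the robot touches nothing.
It fails at once if the jar with the dark lid is lifted, shifted by more than 10 mm or tipped (distance of jar_1 from where it was at the start of the episode above 0.01 m or angle between jar_1's own z axis and vertical above 0.25 rad).
It fails at once if the food tin is lifted, shifted by more than 10 mm or tipped (distance of tin_2 from where it was at the start of the episode above 0.01 m or angle between tin_2's own z axis and vertical above 0.25 rad).
It fails at once if the shaker is lifted, shifted by more than 10 mm or tipped (distance of table_shaker from where it was at the start of the episode above 0.01 m or angle between table_shaker's own z axis and vertical above 0.25 rad).
It fails at once if the glass is lifted, shifted by more than 10 mm or tipped (distance of glass_1 from where it was at the start of the episode above 0.01 m or angle between glass_1's own z axis and vertical above 0.25 rad).
It fails at once if the stop is pinched: fingers press on its back and its front face at once ((contact force between the fingers and stop_c3 above 0.5 N or contact force between the fingers and stop_c4 above 0.5 N) and (contact force between the fingers and stop_c5 above 0.5 N or contact force between the fingers and stop_c6 above 0.5 N)).
It also fails if it takes over 45 s, if anything falls off the work surface, if the arm or the gripper's body presses on something with over 40 N, if the wrist force passes 120 N, or if a joint passes its speed limit or range.

### The arm

A 6-joint arm with a two-finger parallel gripper is mounted at the origin on a cart in front of the work surface, level with it; the furniture and walls round the work are solid. World frame = base frame: x ahead of the robot, y to its left, z up, the work surface at z = 0. Lengths are in m, angles in degrees, forces in N, time in s.
With the tool pointing down it reaches from about 0.3 to 0.75 m from the base axis. Payload 8.5 kg.
Tool frame: the origin (TCP) lies at the very end of the fingers, on their centre line; the grasp point (between the pads) lies 19 mm behind it; z points along the fingers, y is the line along which they close (so a half turn about z gives the same grasp; the last joint's range is limited). The gripper opens to 85 mm and grips with 20 to 120 N. Pads are 22 mm wide; open, the fingers measure 114 mm over their backs; the gripper's body (76 mm by 85 mm) begins 54 mm behind the grasp point. The pads swing forward as they close: fully open they stand 13 mm farther back than shut.
Start: joints at [58.482, 21.807, 74.336, -0, 83.858, -12.336], TCP at [0.181, 0.519, 0.231] pointing down, gripper open.
Joint ranges: [-178.18, 178.18], [-50.72, 133.34], [12.68, 142.11], [-81.47, 261.47], [9.98, 163.14], [-165.26, 165.26]. Speed limits (degrees/s): [136.94, 136.94, 180, 180, 180, 180].

### API

Orientations are given as a 3x3 rotation matrix whose columns are the frame's x, y, z axes.
In Python, from rig import env, optics, spotter gives the robot as it stands.
- The arm moves only by the shell command python3 -m crank 'ROWS' [FORCE]. ROWS is JSON, one flat list of numbers, 5 for each row, row after row: the finger opening in cm, from 0 to 8.54, then the shift along the tool's x, y, z in cm, then the turn about the tool's z in rad. A call has exactly 8 rows; each row shifts and turns the commanded pose from where the row before left it, along the tool's axes as they then stand; what a row does not reach is not made up. A row lasts 1/12 s, in which the tool goes at most 41.7 mm and 7.16 degrees, less where a joint would pass 70% of its speed; a pose out of reach is approached as far as the arm can. A call is refused whole if a number of a shift passes 4.17 or a number of a turn 0.125, either way. A call with a gripper value outside its range is refused whole. The fingers move at their own pace and stop on an object; FORCE is the grip in N (left out, the last holds). Time passes only in rows, so rows that do not move let the fingers close, or fill a call up. It gives the time, the measured TCP pose, the force, the opening and the grip force at its end, in the units of the state.
- env.observe(): the state, without advancing time (a new reading comes with each control period).
- optics.get_image(name): name is "scene" or "side" or "wrist"; returns a dict with "color" (480x640x3 uint8, red, green, blue), "intrinsics" (3x3 intrinsics, pixels), "distortion" ([k1, k2, p1, p2, k3] as OpenCV has them; the pictures are not rectified), "pose" (4x4, takes a point from camera to world coordinates). Camera axes: x right, y up, looking along -z (the intrinsics and any distortion apply to the point x, -y, -z); pixel columns grow to the right and rows downward; lengths in m; the calibration is good to about 2 mm. A picture is of the moment at which its call begins. There is no depth.
- env.close_job(): hands the job in; it is judged then, once.
Trained networks look in a picture, given as the dict that the camera call returned (one of the last four; its "shot" number tells which), for a name from the list of things; names that differ only in an ending like _2 or _b are one class to them, and where a whole thing is asked for, a point or a joint stands for the part that bears it (a point fixed in the world has none). Each returns a list of dicts, best first, with "score" (0 to 1); they miss things now and then, are a little off and sometimes report something else, mostly with a low value. They report only what shows in the picture. A call takes as long as a camera call.
- spotter.look_for(picture, query): "at" ([column, row] as shares, 0 to 1, of the picture: columns of its width, rows of its height, amid what is visible of it).
The state is a dict: "time_s": time; "q": joint angles; "qvel": joint speeds; "joint_efforts": joint torques, N m; "position": TCP position; "tool_rot": TCP orientation; "ft_force": force on the tool from outside, world axes, zero at the start; "wrist_torque": the same for the moment, N m; "grip_width": finger opening in m; "gripper_force": force on a finger pad.
Only numpy, scipy, OpenCV 4.12 (cv2) and the standard library are available. Lean on these libraries where they do the work, as an engineer would, in place of code of your own. Each camera call takes 0.05 s, during which the arm holds its last target. There are 200 camera calls.

## Working session

There is one attempt and no reset: what is moved stays moved. The work goes in short steps, Python scripts to look and compute and a shell command to move; the robot and the scene stay as the last step left them, time stands still between calls to the robot, and variables do not carry over. Pictures are saved under pics/ and viewed, at most 10 in all, crops included, and the job is handed in when it is done.

```bash
mkdir -p pics; python3 - <<'E'
from rig import env,optics,spotter
import cv2
s=env.observe();print(s['time_s'],s['position'],s['tool_rot'],s['grip_width'])
for n in ['scene','side']:
    p=optics.get_image(n);cv2.imwrite(f'pics/{n}0.png',p['color'][:,:,::-1])
    print(n,p['intrinsics'],p['distortion'],p['pose'])
    for q in ['rack','stop','stop_push','stop_index','catch','jar_1','tin_2']:
        r=spotter.look_for(p,q);print(q,[(round(d['at'][0]*640),round(d['at'][1]*480),round(d['score'],2)) for d in r[:2]])
E
```

```text
0.0 [0.18054543 0.51922063 0.23070599] [[-9.44482502e-01  3.28560703e-01 -8.17441737e-04]
 [ 3.28561511e-01  9.44481785e-01 -1.22139339e-03]
 [ 3.70756959e-04 -1.42216458e-03 -9.99998920e-01]] 0.08564769057333711
scene [[591.34856961   0.         318.0972166 ]
 [  0.         591.34856961 241.56120788]
 [  0.           0.           1.        ]] [-0.04394114  0.          0.          0.          0.        ] [[ 0.80058296  0.3367446  -0.49565109  0.07976879]
 [-0.59904566  0.42970915 -0.67564365 -0.53598451]
 [-0.01453354  0.83782642  0.54574322  0.59113364]
 [ 0.          0.          0.          1.        ]]
rack []
stop [(375, 338, 0.86)]
stop_push [(375, 336, 0.85)]
stop_index [(377, 337, 0.94)]
catch [(292, 318, 0.55)]
jar_1 [(272, 220, 0.73)]
tin_2 [(298, 250, 0.83)]
side [[523.67676241   0.         326.602429  ]
 [  0.         523.67676241 241.74327287]
 [  0.           0.           1.        ]] [-0.09351462  0.          0.          0.          0.        ] [[ 2.58749974e-01  4.59366426e-01 -8.49724036e-01 -2.48902039e-01]
 [-9.65944321e-01  1.22921501e-01 -2.27688107e-01 -1.22514703e-01]
 [-1.42918277e-04  8.79700399e-01  4.75528325e-01  5.25130341e-01]
 [ 0.00000000e+00  0.00000000e+00  0.00000000e+00  1.00000000e+00]]
rack [(376, 293, 0.87)]
stop [(430, 287, 0.92)]
stop_push [(429, 289, 0.75)]
stop_index [(431, 287, 0.74), (300, 256, 0.33)]
catch [(349, 307, 0.65)]
jar_1 [(263, 241, 0.82)]
tin_2 [(300, 255, 0.57)]
```

View pics/scene0.png

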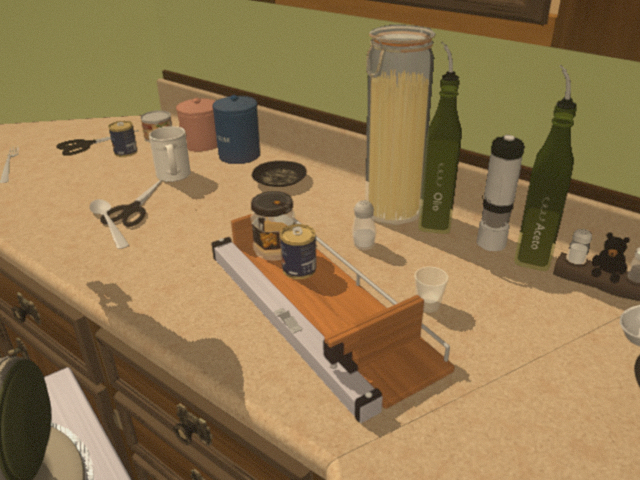

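View pics/side0.png

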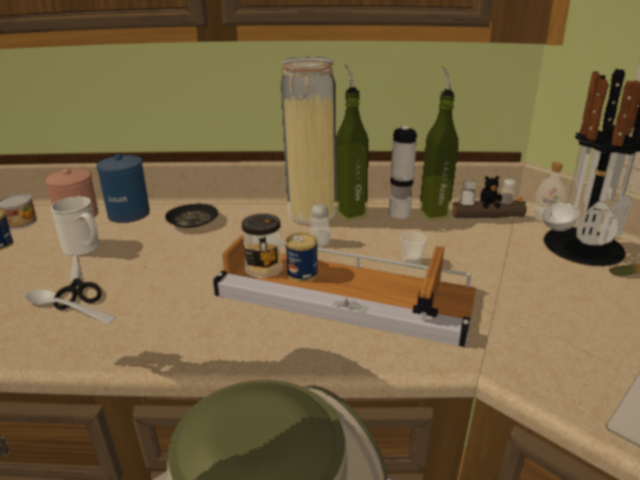

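The scene view shows the stop with its top edge running from about (333,346) to (421,300), and the catch on the rail at about (288,320). In the side view the catch is at about (347,303) and the stop at about (430,285). I'll enlarge both to get better pixel positions.

```bash
python3 - <<'E'
import cv2,numpy as np
a=cv2.imread('pics/scene0.png')[220:420,200:460];b=cv2.imread('pics/side0.png')[235:345,205:485]
cv2.imwrite('pics/c1.png',cv2.resize(a,None,fx=3,fy=3,interpolation=cv2.INTER_CUBIC))
cv2.imwrite('pics/c2.png',cv2.resize(b,None,fx=2.8,fy=2.8,interpolation=cv2.INTER_CUBIC))
E
```

```text
(no output)
```

View pics/c1.png

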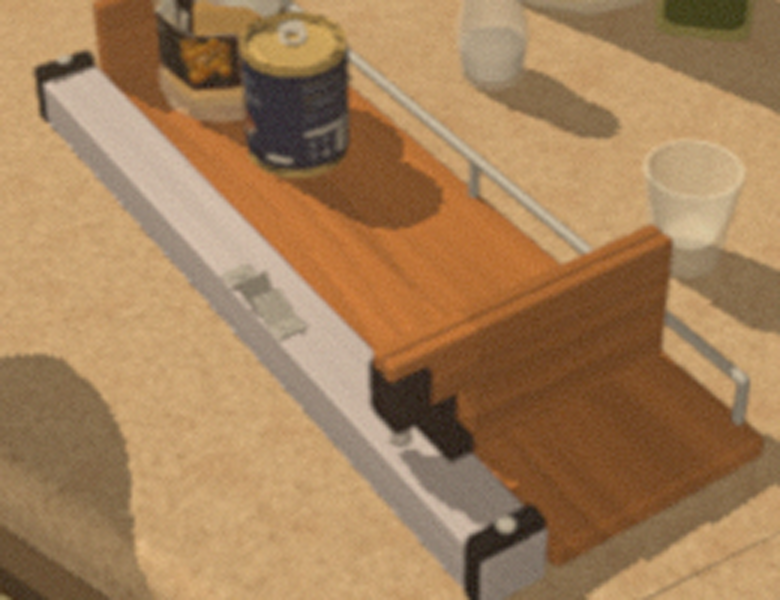

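View pics/c2.png

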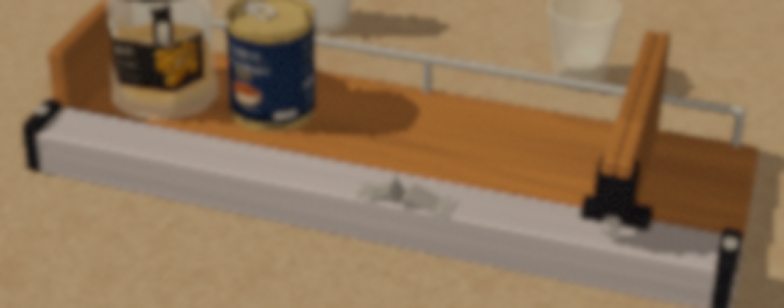

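The enlarged scene view shows the catch notch at about c1 (262,293) and the panel's back top corners at (388,376) and (670,240). In the enlarged side view the notch is at about c2 (402,200), with the panel top corners at (605/632,175) and (648/668,34).

```bash
cat > h.py <<'E'
import numpy as np,cv2
from scipy.optimize import least_squares
def proj(p,X):
    T=np.linalg.inv(np.array(p['pose']));c=(T[:3,:3]@np.atleast_2d(X).T).T+T[:3,3]
    c=c*[1,-1,-1]
    return cv2.projectPoints(c,np.zeros(3),np.zeros(3),np.array(p['intrinsics']),np.array(p['distortion']))[0][:,0]
def R2(x,y,a,P):
    P=np.array(P,float);c,s=np.cos(a),np.sin(a)
    return np.c_[x+c*P[:,0]-s*P[:,1],y+s*P[:,0]+c*P[:,1],P[:,2]]
E
python3 - <<'E'
from h import *
from rig import env,optics
A=optics.get_image('scene');B=optics.get_image('side')
def pts(v):
    x,y,a,s,c=v
    P=[(.053,s-.008,.088),(-.059,s-.008,.088),(.053,s+.008,.088),(-.059,s+.008,.088),(-.0915,c,.031),(.06,-.22,.014)]
    return R2(x,y,a,P)
o1=np.array([(670,240),(388,376),(655,230),(375,361),(262,293),(762,445)])/3+[200,220]
o2=np.array([(668,35),(632,175),(648,33),(605,175),(402,200),(757,150)])/2.8+[205,235]
f=lambda v:np.r_[proj(A,pts(v))-o1,proj(B,pts(v))-o2].ravel()
r=least_squares(f,[.45,0.2,0,-.12,0],loss='soft_l1')
print(r.x);print(f(r.x).reshape(-1,2).round(1))
x,y,a,s,c=r.x
s0=env.observe();R=s0['tool_rot'];print('push',R2(x,y,a,[(0,s-.008,.065),(-.0915,c,.03)]))
print('yaw',np.degrees(a),'tool y az',np.degrees(np.arctan2(R[1,1],R[0,1])))
E
```

```text
[ 0.52609803  0.0458721  -0.13344859 -0.15023192 -0.03559944]
[[ -1.5   1.8]
 [ 21.6 -15.4]
 [ -3.7  -1.2]
 [ 19.4 -17.6]
 [ -0.7   0.4]
 [ -4.4  -0.2]
 [  2.1   2.1]
 [  0.6 -15.1]
 [  0.1   1.1]
 [  0.1 -17.2]
 [  0.    0. ]
 [  1.2   2.5]]
push [[ 0.50504482 -0.11095297  0.065     ]
 [ 0.43067496  0.02276352  0.03      ]]
yaw -7.6460412517077 tool y az 70.81929686786513
```

The panel's top reaches further over the rail than I assumed, so I'll make that extent a free parameter.

```bash
python3 - <<'E'
from h import *
from rig import env,optics
A=optics.get_image('scene');B=optics.get_image('side')
def pts(v):
    x,y,a,s,c,n=v
    P=[(.053,s-.008,.088),(n,s-.008,.088),(.053,s+.008,.088),(n,s+.008,.088),(-.0915,c,.031),(.06,-.22,.014)]
    return R2(x,y,a,P)
o1=np.array([(670,240),(388,376),(655,230),(375,361),(262,293),(762,445)])/3+[200,220]
o2=np.array([(668,35),(632,175),(648,33),(605,175),(402,200),(757,150)])/2.8+[205,235]
f=lambda v:np.r_[proj(A,pts(v))-o1,proj(B,pts(v))-o2].ravel()
r=least_squares(f,[.45,0.2,0,-.12,0,-.1],loss='soft_l1')
print(r.x);print(f(r.x).reshape(-1,2).round(1))
x,y,a,s,c,n=r.x
s0=env.observe();R=s0['tool_rot'];print('push,idx',R2(x,y,a,[(0,s-.008,.065),(-.0915,c,.03),(0,-.22,0)]))
print('yaw',np.degrees(a),'tool y az',np.degrees(np.arctan2(R[1,1],R[0,1])))
for o in (0,-.03): # pre-contact TCP behind face
    T=R2(x,y,a,[(-.0,s-.008-.045,.065)])[0];print(T,'tool delta cm',R.T@(T-s0['position'])*100,'world',T-s0['position'])
E
```

```text
[ 0.52234317  0.04429918 -0.07364655 -0.15181625 -0.02857685 -0.10348655]
[[ 2.1  0.5]
 [-0.8 -0.5]
 [-0.7 -2.3]
 [-3.5 -2.8]
 [-1.6  1. ]
 [ 0.2 -3.6]
 [ 2.9  0.6]
 [ 1.2 -0.7]
 [ 0.8 -0.2]
 [ 0.1 -2.7]
 [-0.1  0.6]
 [ 1.  -0.5]]
push,idx [[ 0.5105839  -0.11508386  0.065     ]
 [ 0.42898852  0.02253236  0.03      ]
 [ 0.50615558 -0.17510447  0.        ]]
yaw -4.2196366048241165 tool y az 70.81841915357855
[ 0.5072728  -0.15996188  0.065     ] tool delta cm [-53.16648877 -53.43825074  16.63169142] world [ 0.32656777 -0.67940129 -0.1663157 ]
[ 0.5072728  -0.15996188  0.065     ] tool delta cm [-53.16648877 -53.43825074  16.63169142] world [ 0.32656777 -0.67940129 -0.1663157 ]
```

The fit now agrees to within a few mm: yaw is -4.2°, the stop is at -0.15 and the notch at -0.029. The plan is to turn the tool +75° so tool x points along rack +y and tool y along rack +x. Then I'll close the fingers and push with their flat sides.

```bash
python3 -m crank '[0,0,0,0,0.12, 0,0,0,0,0.12, 0,0,0,0,0.12, 0,0,0,0,0.12, 0,0,0,0,0.12, 0,0,0,0,0.12, 0,0,0,0,0.12, 0,0,0,0,0.12]' && python3 -m crank '[0,0,0,0,0.12, 0,0,0,0,0.12, 0,0,0,0,0.109, 0,-2.5,1.45,0,0, 0,-2.5,1.45,0,0, 0,-2.5,1.45,0,0, 0,-2.5,1.45,0,0, 0,-2.5,1.45,0,0]' && python3 -m crank '[0,-2.5,1.45,0,0, 0,-2.5,1.45,0,0, 0,-2.5,1.45,0,0, 0,-2.5,1.45,0,0, 0,-2.5,1.45,0,0, 0,-2.5,1.45,0,0, 0,-2.5,1.45,0,0, 0,-2.5,1.45,0,0]'
```

```text
time_s: 1.67
position: [0.1807, 0.5194, 0.2313]
tool_rot: [[-0.267, 0.964, 0.0], [0.964, 0.267, 0.0], [0.0, 0.0, -1.0]]
ft_force: [-0.3, -0.2, 0.1]
grip_width: 0.0002
gripper_force: 0.0
time_s: 2.33
position: [0.2442, 0.3883, 0.2314]
tool_rot: [[0.073, 0.997, 0.0], [0.997, -0.073, 0.0], [0.0, 0.0, -1.0]]
ft_force: [0.5, 0.5, 0.4]
grip_width: -0.0002
gripper_force: 0.0
time_s: 3.0
position: [0.3454, 0.1802, 0.2315]
tool_rot: [[0.073, 0.997, 0.001], [0.997, -0.073, 0.0], [0.0, 0.001, -1.0]]
ft_force: [0.7, -0.4, 0.2]
grip_width: -0.0001
gripper_force: 0.0
```

```bash
python3 -m crank '[0,-3.4,1.9,0,0, 0,-3.4,1.9,0,0, 0,-3.4,1.9,0,0, 0,-3.4,1.9,0,0, 0,-3.4,1.9,0,0, 0,-3.4,1.9,0,0, 0,-3.4,1.9,0,0, 0,-3.4,1.9,0,0]' && python3 -m crank '[0,-2,1,0,0, 0,-2,1,0,0, 0,0,0,0,0, 0,0,0,0,0, 0,0,0,0,0, 0,0,0,0,0, 0,0,0,0,0, 0,0,0,0,0]'; python3 - <<'E'
from h import *
from rig import env,optics
for n in ['scene','side']:
    p=optics.get_image(n);cv2.imwrite(f'pics/{n}1.png',p['color'][:,:,::-1])
p=optics.get_image('wrist');cv2.imwrite('pics/w1.png',p['color'][:,:,::-1])
s=env.observe()
c,sn=np.cos(-.0736),np.sin(-.0736);d=s['position'][:2]-[.5223,.0443]
print('rack xy',c*d[0]+sn*d[1],-sn*d[0]+c*d[1],s['position'])
# predicted stop top corners / catch for check
P=R2(.5223,.0443,-.0736,[(.053,-.16,.088),(-.103,-.16,.088),(-.0915,-.0286,.03)]);print(proj(p,P))
E
```

```text
time_s: 3.67
position: [0.4772, -0.1029, 0.2315]
tool_rot: [[0.073, 0.997, 0.0], [0.997, -0.073, -0.0], [-0.0, 0.0, -1.0]]
ft_force: [0.3, 0.9, -0.8]
grip_width: 0.0002
gripper_force: 0.0
time_s: 4.33
position: [0.4937, -0.1414, 0.2316]
tool_rot: [[0.072, 0.997, 0.0], [0.997, -0.072, -0.0], [-0.0, 0.0, -1.0]]
ft_force: [-0.1, -0.5, 0.5]
grip_width: 0.0002
gripper_force: 0.0
rack xy -0.014807857863681929 -0.18770982094563773 [ 0.49372926 -0.14181277  0.23146504]
[[422.00152126 187.29114496]
 [187.77540574 186.80081662]
 [209.66456604 -17.89798935]]
```

View pics/w1.png

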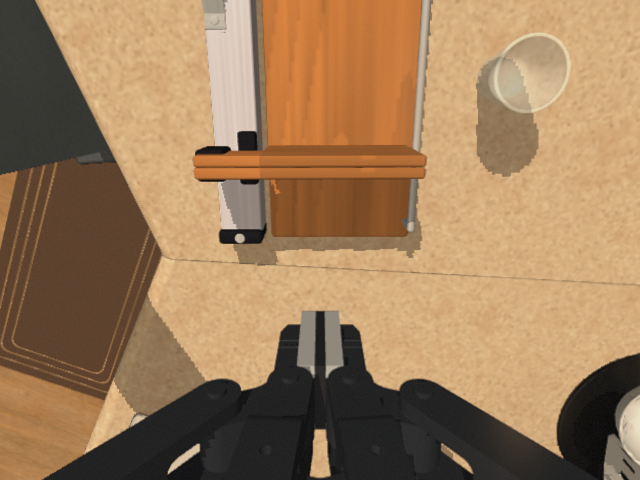

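The wrist view shows the panel's back edge level across the picture at row ~178, columns 193–426. That confirms the yaw and puts the back face at rack y ≈ -0.154, so there is ~20 mm clear in front of the fingers. I'll descend.

```bash
python3 -m crank '[0,0,0.5,3,0, 0,0,0.5,3,0, 0,0,0,3,0, 0,0,0,3,0, 0,0,0,3,0, 0,0,0,2.4,0, 0,0,0,0.6,0, 0,0,0,0,0]' && python3 -m crank '[0,0,0,0,0, 0,0.5,0,0,0, 0,0.5,0,0,0, 0,0.3,0,0,0, 0,0.3,0,0,0, 0,0.2,0,0,0, 0,0.2,0,0,0, 0,0.2,0,0,0]'
```

```text
time_s: 5.15
position: [0.5032, -0.1425, 0.0502]
tool_rot: [[0.073, 0.997, -0.003], [0.997, -0.073, 0.001], [0.001, -0.003, -1.0]]
ft_force: [-0.0, 0.7, 0.5]
grip_width: -0.0003
gripper_force: 0.0
time_s: 5.82
position: [0.5054, -0.1208, 0.0514]
tool_rot: [[0.073, 0.997, 0.0], [0.997, -0.073, -0.0], [-0.0, 0.0, -1.0]]
ft_force: [-1.0, 0.0, 0.7]
grip_width: -0.0
gripper_force: 0.6
```

```bash
python3 -m crank '[0,0.3,0,0,0, 0,0.5,0,0,0, 0,0.6,0,0,0, 0,0.6,0,0,0, 0,0.6,0,0,0, 0,0.6,0,0,0, 0,0.6,0,0,0, 0,0.6,0,0,0]' && python3 -m crank '[0,0.6,0,0,0, 0,0.6,0,0,0, 0,0.6,0,0,0, 0,0.6,0,0,0, 0,0.4,0,0,0, 0,0.2,0,0,0, 0,0.1,0,0,0, 0,0,0,0,0]'; python3 - <<'E'
from h import *
from rig import env,optics
p=optics.get_image('side');a=p['color'][235:345,205:485,::-1]
p=optics.get_image('scene');b=p['color'][260:400,220:440,::-1]
cv2.imwrite('pics/p2.png',np.vstack([cv2.resize(a,(700,275),interpolation=2),np.pad(cv2.resize(b,(500,318),interpolation=2),((0,0),(0,200),(0,0)))]))
print(proj(p,R2(.5223,.0443,-.0736,[(-.0915,-.0286,.03)])))
E
```

```text
time_s: 6.48
position: [0.5086, -0.0764, 0.0513]
tool_rot: [[0.073, 0.997, -0.0], [0.997, -0.073, -0.0], [-0.0, -0.0, -1.0]]
ft_force: [0.2, -1.7, 2.6]
grip_width: 0.0
gripper_force: 1.0
time_s: 7.15
position: [0.5108, -0.0459, 0.0512]
tool_rot: [[0.073, 0.997, -0.0], [0.997, -0.073, 0.0], [0.0, -0.0, -1.0]]
ft_force: [0.4, -1.2, 0.7]
grip_width: 0.0002
gripper_force: 0.0
[[285.7770394  319.19387386]]
```

View pics/p2.png

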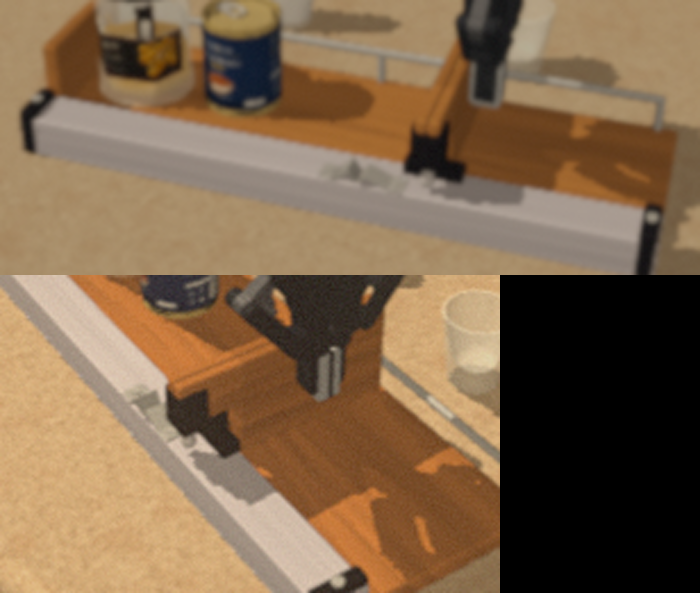

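The stop is moving with the fingers. It is about 43 mm short of the notch, with the plunger just before the ramp, so I'll slow down and watch the force.

```bash
python3 -m crank '[0,0.3,0,0,0, 0,0.3,0,0,0, 0,0.3,0,0,0, 0,0.2,0,0,0, 0,0.2,0,0,0, 0,0.2,0,0,0, 0,0.1,0,0,0, 0,0,0,0,0]' && python3 -m crank '[0,0.1,0,0,0, 0,0.1,0,0,0, 0,0.1,0,0,0, 0,0.1,0,0,0, 0,0.1,0,0,0, 0,0.1,0,0,0, 0,0,0,0,0, 0,0,0,0,0]'
```

```text
time_s: 7.92
position: [0.512, -0.0298, 0.0513]
tool_rot: [[0.073, 0.997, -0.0], [0.997, -0.073, 0.0], [0.0, -0.0, -1.0]]
ft_force: [0.6, -0.0, -0.7]
grip_width: 0.0001
gripper_force: 0.0
time_s: 8.58
position: [0.5125, -0.024, 0.0513]
tool_rot: [[0.073, 0.997, 0.0], [0.997, -0.073, 0.0], [0.0, 0.0, -1.0]]
ft_force: [-0.5, 0.7, 0.4]
grip_width: 0.0004
gripper_force: 0.0
```

```bash
python3 -m crank '[0,0.1,0,0,0, 0,0.1,0,0,0, 0,0.1,0,0,0, 0,0.1,0,0,0, 0,0,0,0,0, 0,0,0,0,0, 0,0,0,0,0, 0,0,0,0,0]'
```

```text
time_s: 9.25
position: [0.5127, -0.0201, 0.0513]
tool_rot: [[0.073, 0.997, 0.0], [0.997, -0.073, 0.0], [0.0, 0.0, -1.0]]
ft_force: [0.3, -0.0, -0.0]
grip_width: -0.0002
gripper_force: 0.0
```

```bash
python3 -m crank '[0,0.1,0,0,0, 0,0.1,0,0,0, 0,0.1,0,0,0, 0,0.1,0,0,0, 0,0,0,0,0, 0,0,0,0,0, 0,0,0,0,0, 0,0,0,0,0]'
```

```text
time_s: 9.92
position: [0.513, -0.0161, 0.0513]
tool_rot: [[0.073, 0.997, -0.0], [0.997, -0.073, 0.0], [0.0, -0.0, -1.0]]
ft_force: [-0.1, -0.2, 0.5]
grip_width: -0.0001
gripper_force: 0.0
```

```bash
python3 -m crank '[0,0.1,0,0,0, 0,0.1,0,0,0, 0,0.1,0,0,0, 0,0,0,0,0, 0,0,0,0,0, 0,0,0,0,0, 0,0,0,0,0, 0,0,0,0,0]'
```

```text
time_s: 10.58
position: [0.5133, -0.0134, 0.0514]
tool_rot: [[0.073, 0.997, 0.0], [0.997, -0.073, -0.0], [-0.0, 0.0, -1.0]]
ft_force: [-1.4, -4.1, 0.3]
grip_width: -0.0001
gripper_force: 2.6
```

```bash
python3 -c "
from rig import env,optics
import cv2,numpy as np
p=optics.get_image('side');a=p['color'][235:345,205:485,::-1]
p=optics.get_image('scene');b=p['color'][260:400,220:440,::-1]
cv2.imwrite('pics/p3.png',np.vstack([cv2.resize(a,(700,275),interpolation=2),np.pad(cv2.resize(b,(500,318),interpolation=2),((0,0),(0,200),(0,0)))]))"
```

```text
(no output)
```

View pics/p3.png

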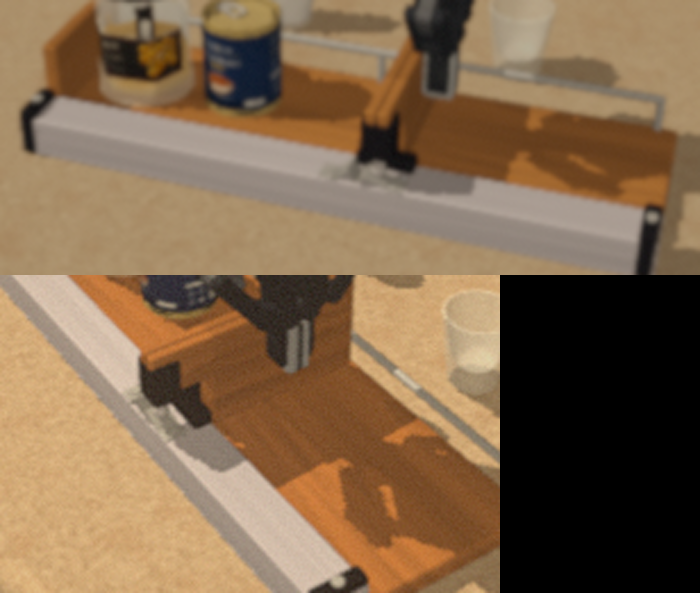

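The plunger is on the ramp and the force has risen to 4 N. I'll continue in small steps.

```bash
python3 -m crank '[0,0.1,0,0,0, 0,0.1,0,0,0, 0,0.1,0,0,0, 0,0,0,0,0, 0,0,0,0,0, 0,0,0,0,0, 0,0,0,0,0, 0,0,0,0,0]'
```

```text
time_s: 11.35
position: [0.5135, -0.0103, 0.0514]
tool_rot: [[0.073, 0.997, 0.0], [0.997, -0.073, -0.0], [-0.0, 0.0, -1.0]]
ft_force: [-1.3, -3.7, -0.1]
grip_width: -0.0003
gripper_force: 2.2
```

```bash
python3 -m crank '[0,0.1,0,0,0, 0,0.1,0,0,0, 0,0.1,0,0,0, 0,0,0,0,0, 0,0,0,0,0, 0,0,0,0,0, 0,0,0,0,0, 0,0,0,0,0]'
```

```text
time_s: 12.02
position: [0.5137, -0.0071, 0.0513]
tool_rot: [[0.073, 0.997, 0.0], [0.997, -0.073, 0.0], [0.0, -0.0, -1.0]]
ft_force: [-0.0, -1.5, 1.5]
grip_width: 0.0001
gripper_force: 0.6
```

```bash
python3 -m crank '[0,0.1,0,0,0, 0,0.1,0,0,0, 0,0,0,0,0, 0,0,0,0,0, 0,0,0,0,0, 0,0,0,0,0, 0,0,0,0,0, 0,0,0,0,0]'
```

```text
time_s: 12.68
position: [0.5138, -0.0052, 0.0513]
tool_rot: [[0.073, 0.997, 0.0], [0.997, -0.073, 0.0], [0.0, 0.0, -1.0]]
ft_force: [0.7, 0.0, 0.3]
grip_width: -0.0001
gripper_force: 0.0
```

```bash
python3 -m crank '[0,0.1,0,0,0, 0,0.1,0,0,0, 0,0,0,0,0, 0,0,0,0,0, 0,0,0,0,0, 0,0,0,0,0, 0,0,0,0,0, 0,0,0,0,0]'
```

```text
time_s: 13.35
position: [0.514, -0.0033, 0.0513]
tool_rot: [[0.073, 0.997, 0.0], [0.997, -0.073, -0.0], [0.0, 0.0, -1.0]]
ft_force: [-0.1, -0.0, -0.9]
grip_width: 0.0005
gripper_force: 0.0
```

The force has fallen to 0, so it has probably clicked in. I'll back off and check in the pictures.

```bash
python3 -m crank '[0,-0.5,0,0,0, 0,-1,0,0,0, 0,-1.5,0,0,0, 0,-1.5,0,0,0, 0,-0.5,0,0,0, 0,0,0,0,0, 0,0,0,0,0, 0,0,0,0,0]'; python3 - <<'E'
from h import *
from rig import env,optics,spotter
p=optics.get_image('side');a=p['color'][255:330,285:425,::-1]
q=optics.get_image('scene');b=q['color'][270:350,250:350,::-1]
cv2.imwrite('pics/p4.png',np.hstack([cv2.resize(a,(448,240),interpolation=2),cv2.resize(b,(300,240),interpolation=2)]))
A,B=q,p
# stop panel / catch in both, refit s only with template from earlier is by eye
for s in (-.045,-.0286,-.024):
    P=R2(.5223,.0443,-.0736,[(.053,s-.008,.088),(-.1035,s-.008,.088),(-.1035,s+.008,.088)])
    print(s,((proj(A,P)-[250,270])*3+[448,0]).round().tolist(),((proj(B,P)-[285,255])*3.2).round().tolist())
E
```

```text
time_s: 14.02
position: [0.5102, -0.0527, 0.0513]
tool_rot: [[0.073, 0.997, -0.0], [0.997, -0.073, 0.0], [0.0, -0.0, -1.0]]
ft_force: [-0.8, 0.6, -0.3]
grip_width: -0.0003
gripper_force: 0.0
-0.045 [[830.0, -22.0], [554.0, 89.0], [536.0, 70.0]] [[324.0, -53.0], [247.0, 93.0], [215.0, 87.0]]
-0.0286 [[810.0, -38.0], [536.0, 70.0], [519.0, 52.0]] [[295.0, -57.0], [214.0, 87.0], [183.0, 81.0]]
-0.024 [[804.0, -42.0], [531.0, 65.0], [514.0, 47.0]] [[287.0, -59.0], [205.0, 85.0], [173.0, 79.0]]
```

View pics/p4.png

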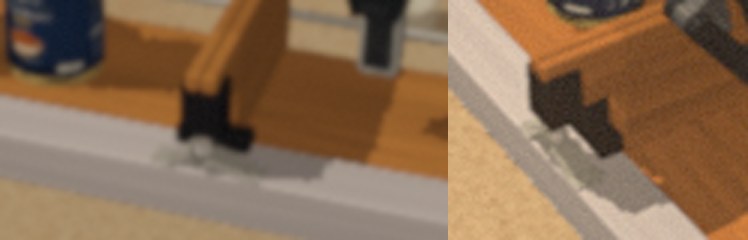

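The picture matches s ≈ -0.029, which is the notch. I'll do a gentle contact check to confirm it: a seated stop should resist within a couple of mm.

```bash
python3 -m crank '[0,1.5,0,0,0, 0,1.5,0,0,0, 0,1,0,0,0, 0,0.5,0,0,0, 0,0.3,0,0,0, 0,0.1,0,0,0, 0,0.1,0,0,0, 0,0,0,0,0]'
```

```text
time_s: 14.78
position: [0.514, -0.0035, 0.0513]
tool_rot: [[0.073, 0.997, 0.0], [0.997, -0.073, -0.0], [-0.0, 0.0, -1.0]]
ft_force: [-1.4, 0.8, -0.0]
grip_width: -0.0003
gripper_force: 0.0
```

```bash
python3 -m crank '[0,0.1,0,0,0, 0,0,0,0,0, 0,0,0,0,0, 0,0,0,0,0, 0,0,0,0,0, 0,0,0,0,0, 0,0,0,0,0, 0,0,0,0,0]'
```

```text
time_s: 15.45
position: [0.5141, -0.0023, 0.0513]
tool_rot: [[0.073, 0.997, 0.0], [0.997, -0.073, -0.0], [-0.0, 0.0, -1.0]]
ft_force: [-0.3, -0.3, 0.1]
grip_width: 0.0003
gripper_force: 0.0
```

```bash
python3 -m crank '[0,0.1,0,0,0, 0,0,0,0,0, 0,0,0,0,0, 0,0,0,0,0, 0,0,0,0,0, 0,0,0,0,0, 0,0,0,0,0, 0,0,0,0,0]'
```

```text
time_s: 16.12
position: [0.5141, -0.0013, 0.0513]
tool_rot: [[0.073, 0.997, -0.0], [0.997, -0.073, -0.0], [-0.0, -0.0, -1.0]]
ft_force: [0.5, 0.0, -0.9]
grip_width: 0.0
gripper_force: 0.0
```

```bash
python3 -m crank '[0,0.1,0,0,0, 0,0,0,0,0, 0,0,0,0,0, 0,0,0,0,0, 0,0,0,0,0, 0,0,0,0,0, 0,0,0,0,0, 0,0,0,0,0]'
```

```text
time_s: 16.78
position: [0.5142, -0.0006, 0.0513]
tool_rot: [[0.073, 0.997, -0.0], [0.997, -0.073, -0.001], [-0.001, -0.0, -1.0]]
ft_force: [-1.7, -4.3, -0.7]
grip_width: 0.0
gripper_force: 2.6
```

Firm contact came at y ≈ -0.001, about 5 mm past the click point, with the force rising steeply. The stop is seated. I'll retreat, lift and hand in.

```bash
python3 -m crank '[0,-0.3,0,0,0, 0,-1,0,0,0, 0,-2,0,0,0, 0,-2,0,0,0, 0,0,0,-3,0, 0,0,0,-3,0, 0,0,0,-3,0, 0,0,0,-3,0]' && python3 -m crank '[0,0,0,0,0, 0,0,0,0,0, 0,0,0,0,0, 0,0,0,0,0, 0,0,0,0,0, 0,0,0,0,0, 0,0,0,0,0, 0,0,0,0,0]' && python3 -c "
from rig import env
print(env.close_job())"
```

```text
time_s: 17.45
position: [0.51, -0.0536, 0.1727]
tool_rot: [[0.073, 0.997, -0.0], [0.997, -0.073, 0.001], [0.001, -0.0, -1.0]]
ft_force: [0.2, -0.3, -0.4]
grip_width: 0.0001
gripper_force: 0.0
time_s: 18.12
position: [0.5103, -0.0531, 0.171]
tool_rot: [[0.073, 0.997, -0.001], [0.997, -0.073, 0.0], [0.0, -0.001, -1.0]]
ft_force: [-0.6, 0.1, -0.0]
grip_width: 0.0
gripper_force: 0.0
the job is handed in; nothing more can be done
None
```

I pushed the stop into the catch, where force and pictures both indicate it is seated, then moved the arm clear and handed the job in at about 18 s; no verdict came back, and I did not re-measure the jar, tin, shaker or glass afterwards.

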